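# Find the spacer that fits the stop gauge

## Task

The carriage of the stop gauge on the saw table has been locked at an unknown setting; trial-fit the three spacers to find one that slides snugly into its gap, fully home against the end stop, with the spring pad pushed back and pressing on it. Work gently: do not force a spacer that jams. Leave the snug spacer seated and let go of it, the other two back on the saw table clear of the gauge, and everything else where it is.

Things in the scene. Friction and masses are not known exactly. Their poses are not given: they have to be found in the camera images.
- gauge: metal stop gauge bolted to the saw table, about 142 x 70 mm, 45 mm high (black lock knob to 63 mm), spanning x -24 to 120 mm, y 0 to 69 mm. Origin: on the table at the gap's mouth, on the line of the fixed fence's face. +y points straight into the gap, +x from the fence across it, z up. Fence: upright face at x = 0, 22 mm thick, y 0 to 55 mm. No floor in the gap: spacers slide on the table.
- gauge_end (a point): point of the gauge at table height where the fence face meets the end stop, 55 mm (+y) from the gauge's origin; axes as the gauge's. The end stop is the upright face across the back of the gap. A spacer fully home against it has its centre 57.5 mm before this point along y (2.5 mm outside the mouth) and half its thickness from the fence face.
- spring_pad (a joint): travel (m) of the steel pad facing the fence (z 10 to 45 mm, y 0 to 53 mm): 0 relaxed, hard stop 5.5 mm; spring 3 N when just touched, 7.4 N at the stop. It sits on a carriage locked at a hidden setting: relaxed gap 13.2 to 24.8 mm. Mouth edges of fence and pad: 12 mm radius. A spacer over 5.5 mm thicker than the gap jams; a thinner one is loose (0). Some spacer always gives 0.8 mm or more.
- spacer_18: the thinnest spacer bar, 18 mm thick, of plain hardwood, 115 mm long, 45 mm high, both ends fully rounded (half-round seen from above), standing on its long edge; 0.12 kg. Origin: centre of the underside; x across the thickness, y along the length, z up. The same either way round.
- spacer_22: the middle spacer bar, 22 mm thick, of plain hardwood, 115 mm long, 45 mm high, both ends fully rounded (half-round seen from above), standing on its long edge; 0.12 kg. Origin: centre of the underside; x across the thickness, y along the length, z up. The same either way round.
- spacer_26: the thickest spacer bar, 26 mm thick, of plain hardwood, 115 mm long, 45 mm high, both ends fully rounded (half-round seen from above), standing on its long edge; 0.12 kg. Origin: centre of the underside; x across the thickness, y along the length, z up. The same either way round.
- push_block: bystander: wooden push block with raised handle, 70 x 160 x 67 mm; origin under its centre
- folding_rule: bystander: folded yellow folding rule, 16 x 236 x 19 mm; origin under its centre
- dowel_block: bystander: flat wood offcut, 68 x 152 x 20 mm; origin under its centre
There are look-alikes about, which are no part of the job. Leave any turquoise look-alike of the spacer_22 alone.

How it is judged (in metres and radians):
At the end, for the whole second after the job is handed in: One spacer rests upright in the gap: home to 4 mm, against the fence to 3-4 mm, square to 0.07 rad, spring pad pushed back over 0.6 mm. The other two rest on the saw table outside (centre over 50 mm before the mouth or over 120 mm from the gauge's origin) (value of joint spring_pad above 0.0006 m and ((y of spacer_18 in the frame of gauge above -0.0065 m and x of spacer_18 in the frame of gauge between 0.006 and 0.013 m and angle between the y axis of spacer_18 and the y axis of gauge, either way round below 0.07 rad and angle between spacer_18's own z axis and vertical below 0.08 rad and height (world z) of spacer_18 below 0.004 m and linear speed of spacer_18 below 0.01 m/s and (y of spacer_22 in the frame of gauge below -0.05 m or horizontal distance between spacer_22 and gauge above 0.12 m) and height (world z) of spacer_22 between -0.01 and 0.035 m and linear speed of each of spacer_22, spacer_26 below 0.02 m/s and (y of spacer_26 in the frame of gauge below -0.05 m or horizontal distance between spacer_26 and gauge above 0.12 m) and height (world z) of spacer_26 between -0.01 and 0.035 m) or (y of spacer_22 in the frame of gauge above -0.0065 m and x of spacer_22 in the frame of gauge between 0.008 and 0.015 m and angle between the y axis of spacer_22 and the y axis of gauge, either way round below 0.07 rad and angle between spacer_22's own z axis and vertical below 0.08 rad and height (world z) of spacer_22 below 0.004 m and linear speed of spacer_22 below 0.01 m/s and (y of spacer_18 in the frame of gauge below -0.05 m or horizontal distance between spacer_18 and gauge above 0.12 m) and height (world z) of spacer_18 between -0.01 and 0.035 m and linear speed of each of spacer_18, spacer_26 below 0.02 m/s and (y of spacer_26 in the frame of gauge below -0.05 m or horizontal distance between spacer_26 and gauge above 0.12 m) and height (world z) of spacer_26 between -0.01 and 0.035 m) or (y of spacer_26 in the frame of gauge above -0.0065 m and x of spacer_26 in the frame of gauge between 0.01 and 0.017 m and angle between the y axis of spacer_26 and the y axis of gauge, either way round below 0.07 rad and angle between spacer_26's own z axis and vertical below 0.08 rad and height (world z) of spacer_26 below 0.004 m and linear speed of spacer_26 below 0.01 m/s and (y of spacer_18 in the frame of gauge below -0.05 m or horizontal distance between spacer_18 and gauge above 0.12 m) and height (world z) of spacer_18 between -0.01 and 0.035 m and linear speed of each of spacer_18, spacer_22 below 0.02 m/s and (y of spacer_22 in the frame of gauge below -0.05 m or horizontal distance between spacer_22 and gauge above 0.12 m) and height (world z) of spacer_22 between -0.01 and 0.035 m))); the robot touches nothing.
It fails at once if a spacer is forced: more than 50 N, summed over all faces, between a spacer and the gauge (contact force between any of spacer_18, spacer_22, spacer_26 and gauge above 50 N).
It fails at once if the gripper or arm pushes the gauge with more than 20 N (contact force between the arm and gauge above 20 N).
It fails at once if the push block, folding rule or flat offcut is moved by more than 20 mm (distance of any of push_block, folding_rule, dowel_block from where it was at the start of the episode above 0.02 m).
It also fails if it takes over 72 s, if anything falls off the work surface, if the arm or the gripper's body presses on something with over 40 N, if the wrist force passes 120 N, or if a joint passes its speed limit or range.

## Robot

A 7-joint arm with a two-finger parallel gripper is mounted at the origin on the work surface; the furniture and walls round the work are solid. World frame = base frame: x ahead of the robot, y to its left, z up, the work surface at z = 0. Lengths are in mm, angles in rad, forces in N, time in s.
With the tool pointing down it reaches from about 400 to 875 mm from the base axis. Payload 4.4 kg.
Tool frame: the origin (TCP) lies between the finger pads; the fingertips stand 11 mm ahead of it and the grasp point (between the pads) lies 8 mm behind it; y points along the fingers, x is the direction in which the jaws open and shut, and the axes are right-handed (so a half turn about y gives the same grasp; the last joint's range is limited). The gripper opens to 85 mm and grips with 20 to 120 N. Pads are 22 mm wide; open, the fingers measure 114 mm over their backs; the gripper's body (76 mm by 85 mm) begins 54 mm behind the grasp point. The pads swing forward as they close: fully open they stand 13 mm farther back than shut.
Start: joints at [1.217, 0.628, 0.038, 1.517, -0.027, 0.996, -0.02], TCP at [184.525, -623.272, 242.313] pointing down, gripper open.
Joint ranges: [-3.06, 3.06], [-0.37, 2.12], [-1.25, 1.32], [0.18, 2.47], [-1.1, 4.24], [0.23, 1.98], [-2.94, 2.94]. Speed limits (rad/s): [2.57, 2.57, 3.14, 3.14, 3.14, 3.14, 3.14].

## Interface

Orientations are given as [roll, pitch, yaw] about the fixed x, y, z axes, in that order (R = Rz(yaw) Ry(pitch) Rx(roll)).
In Python, from cell import * gives the robot as it stands.
- The arm moves only by the shell command python3 -m jog 'ROWS'. ROWS is JSON, a list of rows, each an object of numbers: "x", "y", "z": the shift along the tool's x, y, z in mm; "ax", "ay", "az": the turn, a rotation vector about the tool's x, y, z in rad; "grip": the finger opening in mm, from 0 to 85.4. In form: [{"x": .., "y": .., "z": .., "ax": .., "ay": .., "az": .., "grip": ..}, ...]. A call has 1 to 5 rows; each row is the pose to reach, as a shift and turn from the pose commanded when the call began, along the tool's axes at that moment; what a row does not reach only later rows make up. A row lasts 1/10 s, in which the tool goes at most 50 mm and 8.59 degrees, less where a joint would pass 70% of its speed; a pose out of reach is approached as far as the arm can. A call with a gripper value outside its range is refused whole. The fingers move at their own pace and stop on an object; the grip force is fixed at half the most. Time passes only in rows, so rows that repeat a pose let the fingers close. It gives the time, the measured TCP pose, the force and the opening at its end, in the units of the state.
- read_state(): the state, without advancing time (a new reading comes with each control period).
- get_image(name): name is "scene" or "top" or "wrist"; returns a dict with "color" (420x560x3 uint8, red, green, blue), "vfov" (degrees; the focal length in pixels is half the picture's height over the tangent of half this angle, whatever the lens; pixels are square), "cx", "cy" (the principal point, pixels), "k1" (the pictures are not rectified: a ray, as slopes to the right and down, at radius r is drawn at 1 + k1 r^2 times it, then the intrinsics apply), "camera_from_world" (4x4, takes a point from world to camera coordinates). Camera axes: x right, y down, z forward; pixel columns grow to the right and rows downward; lengths in mm; the calibration is good to about 2 mm. A picture is of the moment at which its call begins. There is no depth.
- finish_job(): hands the job in, once; it reports no verdict.
The state is a dict: "clock": time; "qpos": joint angles; "qd": joint speeds; "tau": joint torques, N m; "eef_pos": TCP position; "tool_rot": TCP orientation; "force": force on the tool from outside, world axes, zero at the start; "torque": the same for the moment, N m; "width": finger opening in mm.
Only numpy, scipy, OpenCV 4.12 (cv2) and the standard library are available. Lean on these libraries where they do the work, as an engineer would, in place of code of your own. Each camera call takes 0.05 s, during which the arm holds its last target.

## Working session

There is one attempt and no reset: what is moved stays moved. The work goes in short steps, Python scripts to look and compute and a shell command to move; the robot and the scene stay as the last step left them, time stands still between calls to the robot, and variables do not carry over. Pictures are saved under pics/ and viewed, and the job is handed in when it is done.

```bash
mkdir -p pics; ls
cat > h.py <<'E'
from cell import *
import numpy as np, cv2
def snap(n,f):
    d=get_image(n); cv2.imwrite('pics/'+f,d['color'][:,:,::-1]); 
    import pickle; pickle.dump(d,open('pics/'+f+'.pkl','wb')); return d
def load(f):
    import pickle; return pickle.load(open('pics/'+f+'.pkl','rb'))
def K(d):
    f=d['color'].shape[0]/2/np.tan(np.radians(d['vfov'])/2); return f
def ray(d,u,v):
    f=K(d); x=(u-d['cx'])/f; y=(v-d['cy'])/f; rd=np.hypot(x,y); r=rd
    for _ in range(30): r=rd/(1+d['k1']*r*r)
    s=r/rd if rd>0 else 1
    M=np.array(d['camera_from_world']); R=M[:3,:3]; c=-R.T@M[:3,3]
    return c,R.T@np.array([x*s,y*s,1])
def onz(d,u,v,z=0):
    c,r=ray(d,u,v); return c+r*(z-c[2])/r[2]
def proj(d,p):
    M=np.array(d['camera_from_world']); q=M[:3,:3]@np.array(p,float)+M[:3,3]; x,y=q[:2]/q[2]
    s=1+d['k1']*(x*x+y*y); f=K(d); return x*s*f+d['cx'],y*s*f+d['cy']
E
python3 - <<'E'
from h import *
for n in ['scene','top','wrist']:
    d=snap(n,n+'0.png'); M=np.array(d['camera_from_world']); print(n,d['vfov'],d['k1'],-M[:3,:3].T@M[:3,3])
s=read_state(); print(s['clock'],s['eef_pos'],s['tool_rot'],s['force'],s['width'])
E
```

```text
pics
scene 50.58838926037395 -0.09458907396636664 [-45.483901   790.35696126 627.36920169]
top 54.08896263186587 -0.10076193929690194 [ 368.46298113 -128.10579965 1286.11859719]
wrist 69.6075039227975 0.014566391336201067 [ 263.6732516  -600.85575907  372.7370677 ]
0.15 [ 184.39955043 -622.80656442  241.58187361] [-1.57079886e+00  1.49272783e-03 -1.28303280e+00] [0.30751228 0.2565512  0.27551156] 85.477862381581
```

View pics/top0.png

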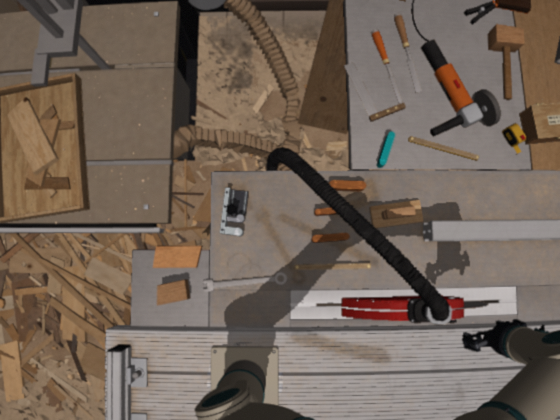

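View pics/scene0.png

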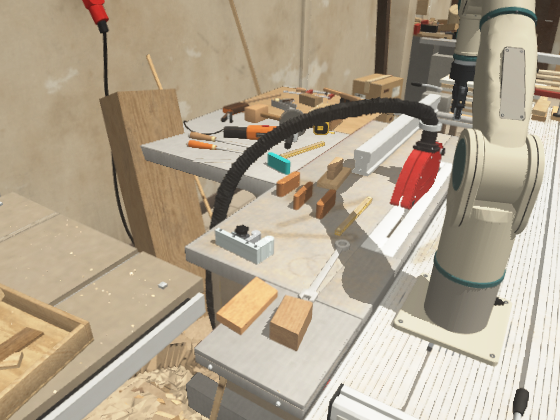

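View pics/wrist0.png

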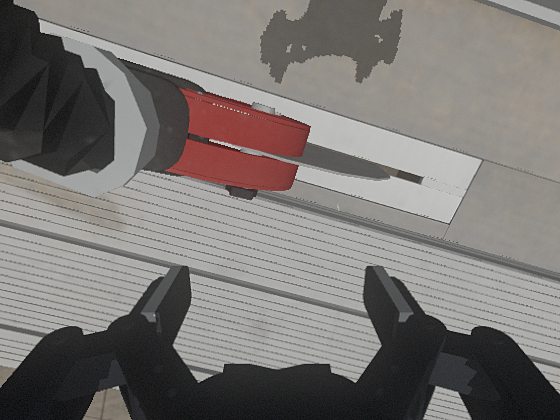

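Run:
```python
from h import *
d=load('top0.png')
c=d['color'][140:310,195:455]; cv2.imwrite('pics/c1.png',cv2.resize(c,None,fx=3,fy=3,interpolation=cv2.INTER_CUBIC)[:,:,::-1])
s=load('scene0.png')
c=s['color'][140:290,195:395]; cv2.imwrite('pics/c2.png',cv2.resize(c,None,fx=4,fy=4,interpolation=cv2.INTER_CUBIC)[:,:,::-1])
for u,v in [(233,210),(347,184),(327,210),(330,238),(335,265),(395,212),(387,148),(177,257),(172,292)]: print(u,v,onz(d,u,v,22).round())
```

```text
233 210 [520.  35.  22.]
347 184 [ 600. -321.   22.]
327 210 [ 518. -256.   22.]
330 238 [ 432. -264.   22.]
335 265 [ 349. -278.   22.]
395 212 [ 511. -468.   22.]
387 148 [ 715. -451.   22.]
177 257 [375. 208.  22.]
172 292 [268. 221.  22.]
```

View pics/c1.png

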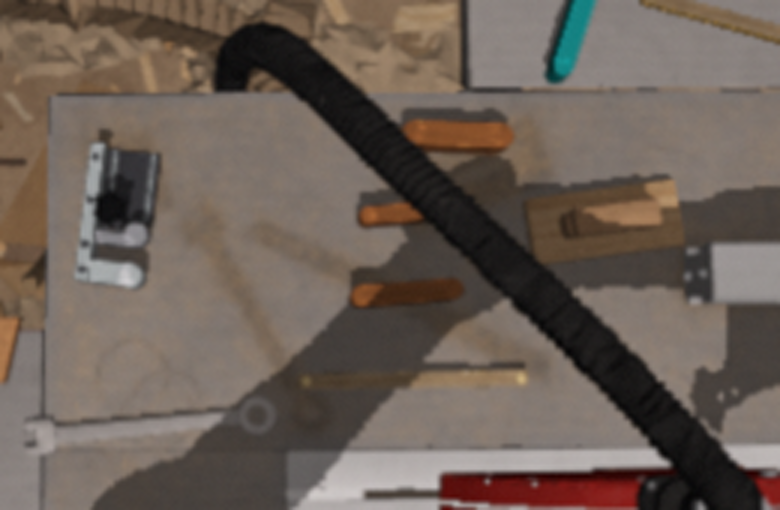

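View pics/c2.png

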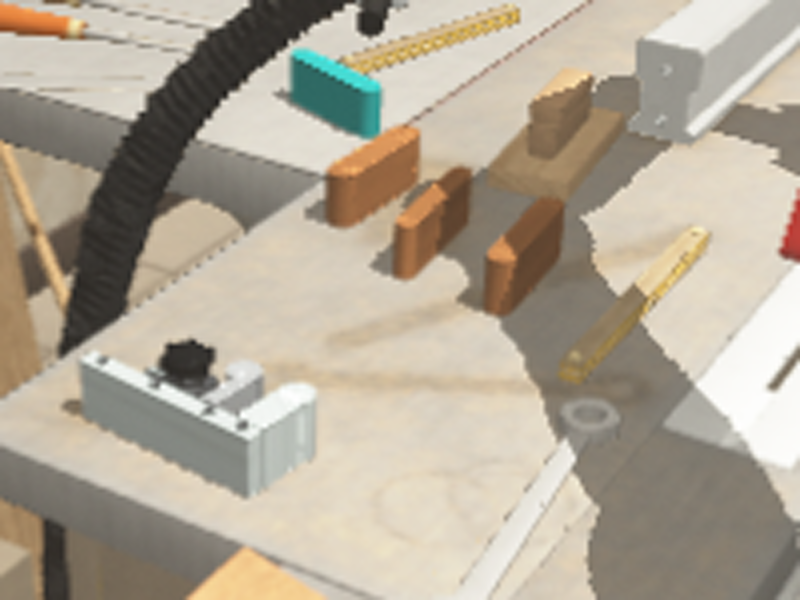

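Run:
```python
from h import *
t=load('top0.png'); s=load('scene0.png')
T=[(280,155),(295,160),(315,178),(335,199),(355,220),(375,242),(395,265),(415,287),(435,307)]
cl=[(218,222),(222,205),(230,180),(245,155),(262,140),(280,128),(300,118),(325,109),(350,104),(380,102),(410,107),(425,114),(432,122)]
# dense polyline
P=[]
for a,b in zip(cl[:-1],cl[1:]):
    for k in np.linspace(0,1,20): P.append(np.array(a)*(1-k)+np.array(b)*k)
P=np.array(P)
for u,v in T:
    best=[]
    for z in range(-50,700,5):
        p=onz(t,u,v,z); q=proj(s,p); e=np.hypot(*(P-q).T).min(); best.append((e,z,p.round()))
    best.sort(key=lambda b:b[0]); print((u,v),[ (round(b[0],1),b[1],b[2][:2]) for b in best[:2]])
st=read_state(); print(st['qpos'])
```

```text
(280, 155) [(np.float64(0.2), 0, array([ 700., -112.])), (np.float64(0.2), -10, array([ 702., -111.]))]
(295, 160) [(np.float64(0.4), 160, array([ 644., -156.])), (np.float64(0.7), 165, array([ 642., -155.]))]
(315, 178) [(np.float64(0.4), 230, array([ 578., -206.])), (np.float64(0.9), 225, array([ 579., -206.]))]
(335, 199) [(np.float64(0.5), 270, array([ 516., -252.])), (np.float64(1.5), 275, array([ 516., -251.]))]
(355, 220) [(np.float64(0.8), 295, array([ 461., -296.])), (np.float64(1.2), 290, array([ 462., -297.]))]
(375, 242) [(np.float64(0.3), 305, array([ 407., -341.])), (np.float64(1.7), 310, array([ 407., -340.]))]
(395, 265) [(np.float64(0.3), 310, array([ 352., -386.])), (np.float64(1.4), 305, array([ 352., -388.]))]
(415, 287) [(np.float64(0.6), 295, array([ 299., -437.])), (np.float64(1.1), 300, array([ 299., -436.]))]
(435, 307) [(np.float64(0.1), 270, array([ 247., -494.])), (np.float64(1.2), 265, array([ 247., -496.]))]
[ 1.2171955   0.62915381  0.03844621  1.51815503 -0.02700603  0.99629417
 -0.02003541]
```

```bash
python3 -m jog '[{"y":-50},{"y":-100},{"y":-150},{"y":-190},{"y":-190}]'
```

```text
$[0]: bad value
```

```bash
python3 -m jog '[{"x":0,"y":-50,"z":0,"ax":0,"ay":0,"az":0,"grip":85},{"x":0,"y":-100,"z":0,"ax":0,"ay":0,"az":0,"grip":85},{"x":0,"y":-150,"z":0,"ax":0,"ay":0,"az":0,"grip":85},{"x":0,"y":-190,"z":0,"ax":0,"ay":0,"az":0,"grip":85},{"x":0,"y":-190,"z":0,"ax":0,"ay":0,"az":0,"grip":85}]'
```

```text
clock: 0.65
eef_pos: [185.1, -625.5, 439.1]
tool_rot: [-1.57, -0.012, -1.283]
force: [0.4, -0.7, -0.2]
width: 84.9
```

```bash
python3 -m jog '[{"x":-36,"y":0,"z":32,"ax":0,"ay":-0.14,"az":0,"grip":85},{"x":-72,"y":0,"z":64,"ax":0,"ay":-0.28,"az":0,"grip":85},{"x":-108,"y":0,"z":96,"ax":0,"ay":-0.42,"az":0,"grip":85},{"x":-144,"y":0,"z":128,"ax":0,"ay":-0.56,"az":0,"grip":85},{"x":-180,"y":0,"z":160,"ax":0,"ay":-0.7,"az":0,"grip":85}]'
python3 - <<'E'
from h import *
snap('top','top1.png')
E
```

```text
clock: 1.15
eef_pos: [287.1, -403.0, 431.5]
tool_rot: [-1.57, 0.001, -0.577]
force: [1.1, 0.6, 0.4]
width: 84.8
```

View pics/top1.png

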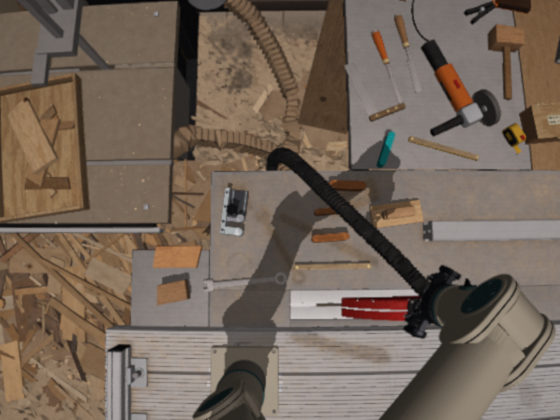

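```bash
python3 -m jog '[{"x":-3,"y":0,"z":48,"ax":0,"ay":-0.12,"az":0,"grip":85},{"x":-6,"y":0,"z":96,"ax":0,"ay":-0.24,"az":0,"grip":85},{"x":-9,"y":0,"z":144,"ax":0,"ay":-0.36,"az":0,"grip":85},{"x":-12,"y":0,"z":192,"ax":0,"ay":-0.48,"az":0,"grip":85},{"x":-15,"y":0,"z":240,"ax":0,"ay":-0.577,"az":0,"grip":85}]'
python3 - <<'E'
from h import *
d=snap('wrist','w1.png'); M=np.array(d['camera_from_world']); print(-M[:3,:3].T@M[:3,3],M[2,:3])
print(read_state()['eef_pos'],read_state()['qpos'])
E
```

```text
clock: 1.7
eef_pos: [406.7, -195.0, 431.8]
tool_rot: [-1.571, 0.001, -0.003]
force: [1.6, -0.1, -0.5]
width: 84.8
[ 407.86326908 -114.41781419  563.03916607] [-0.00109325 -0.31707307 -0.94840048]
[ 410.99213325 -186.16955519  432.21196432] [ 0.71805065  0.172019   -0.4211508   1.71949509  0.06633697  1.26407701
  0.29545807]
```

View pics/w1.png

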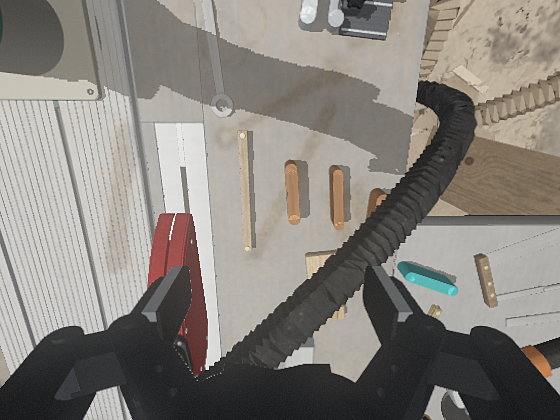

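```bash
python3 -m jog '[{"x":12,"y":0,"z":45,"ax":0,"ay":0,"az":0,"grip":85},{"x":25,"y":20,"z":87,"ax":0,"ay":0,"az":0,"grip":85},{"x":40,"y":40,"z":127,"ax":0,"ay":0,"az":0,"grip":85},{"x":55,"y":60,"z":167,"ax":0,"ay":0,"az":0,"grip":85},{"x":70,"y":80,"z":205,"ax":0,"ay":0,"az":0,"grip":85}]'
python3 -m jog '[{"x":0,"y":35,"z":20,"ax":0,"ay":0,"az":0,"grip":85},{"x":0,"y":70,"z":20,"ax":0,"ay":0,"az":0,"grip":85},{"x":0,"y":70,"z":20,"ax":0,"ay":0,"az":0,"grip":85},{"x":0,"y":70,"z":20,"ax":0,"ay":0,"az":0,"grip":85}]'
python3 - <<'E'
from h import *
d=snap('wrist','w2.png'); M=np.array(d['camera_from_world']); print(-M[:3,:3].T@M[:3,3],M[2,:3])
print(read_state()['eef_pos'],read_state()['qpos'])
E
```

```text
clock: 2.25
eef_pos: [477.7, 9.2, 351.1]
tool_rot: [-1.571, 0.001, -0.007]
force: [0.6, -0.2, -0.3]
width: 85.2
clock: 2.65
eef_pos: [477.7, 27.3, 282.3]
tool_rot: [-1.571, 0.001, -0.007]
force: [0.6, 0.3, 0.4]
width: 85.0
[479.36536441 107.93312934 413.52065793] [-0.0033041  -0.31729711 -0.94832043]
[478.56891542  27.34618746 283.28500324] [ 0.27314034  0.36949068 -0.52749614  1.91480939  0.23160891  0.9157535
 -0.37446881]
```

View pics/w2.png

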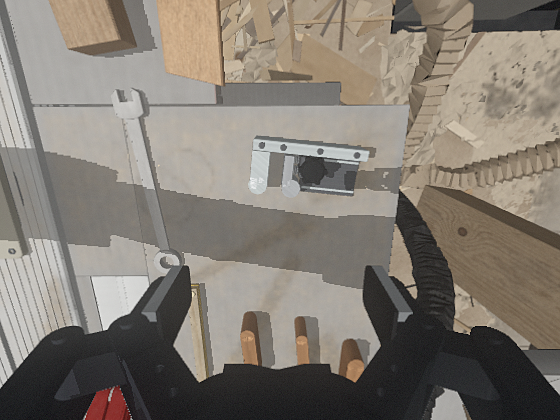

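```bash
python3 -m jog '[{"x":0,"y":40,"z":0,"ax":0,"ay":0,"az":0,"grip":85},{"x":0,"y":80,"z":-5,"ax":0,"ay":0,"az":0,"grip":85},{"x":0,"y":115,"z":-10,"ax":0,"ay":0,"az":0,"grip":85},{"x":0,"y":115,"z":-10,"ax":0,"ay":0,"az":0,"grip":85},{"x":0,"y":115,"z":-10,"ax":0,"ay":0,"az":0,"grip":85}]'
python3 - <<'E'
from h import *
d=snap('wrist','w3.png'); M=np.array(d['camera_from_world']); print(-M[:3,:3].T@M[:3,3],M[2,:3])
c=d['color'][120:320,180:440]; cv2.imwrite('pics/c3.png',cv2.resize(c,None,fx=3,fy=3,interpolation=cv2.INTER_CUBIC)[:,:,::-1])
E
```

```text
clock: 3.2
eef_pos: [479.1, 17.7, 168.9]
tool_rot: [-1.571, -0.002, -0.007]
force: [0.1, 0.8, 0.2]
width: 85.1
[480.30441031  98.33715232 300.15024702] [ 1.42999702e-04 -3.17069022e-01 -9.48402454e-01]
```

View pics/c3.png

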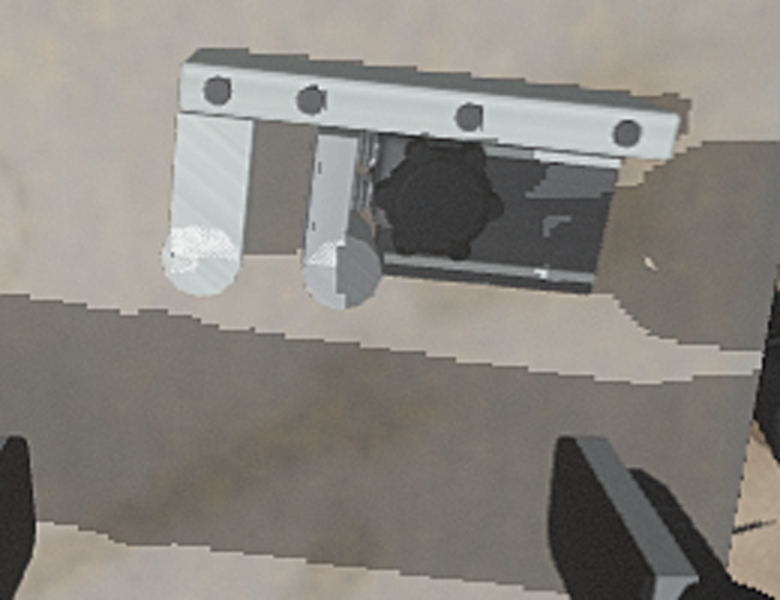

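Run:
```python
from h import *
d=load('w3.png')
P=lambda u,v,z:onz(d,180+(u+.5)/3-.5,120+(v+.5)/3-.5,z)[:2]
for n,(u,v) in dict(fb=(252,121),fm=(240,262),fl_b=(177,115),fl_m=(163,250),fnose=(201,295),pb=(318,130),pm=(304,265),pnose=(341,308),barL=(180,110),barR=(676,158),barLt=(183,63),barRt=(681,110)).items(): print(n,P(u,v,45).round(1))
a,b=P(252,121,45),P(240,262,45); c,e=P(318,130,45),P(304,265,45)
t=(a-b)/np.linalg.norm(a-b); n=np.array([t[1],-t[0]]); print('gap',(c-b)@n,(e-b)@n,'yaw',np.arctan2(-t[0],t[1]), 'bar',np.arctan2(*(P(676,158,45)-P(180,110,45))[::-1]))
c=cv2.resize(d['color'][150:235,225:325],None,fx=8,fy=8,interpolation=cv2.INTER_NEAREST); cv2.imwrite('pics/c4.png',c[:600,:,::-1])
```

```text
fb [469.7  55.4]
fm [465.2  13.6]
fl_b [448.6  57.3]
fl_m [442.6  17.5]
fnose [453.2   3.2]
pb [488.3  52.7]
pm [484.2  12.5]
pnose [495.3  -1.3]
barL [449.5  58.7]
barR [590.4  43.8]
barLt [451.   71.6]
barRt [590.   57.4]
gap 18.792591368990248 18.992223813440116 yaw -0.10584692621864669 bar -0.1051586980689824
```

View pics/c4.png

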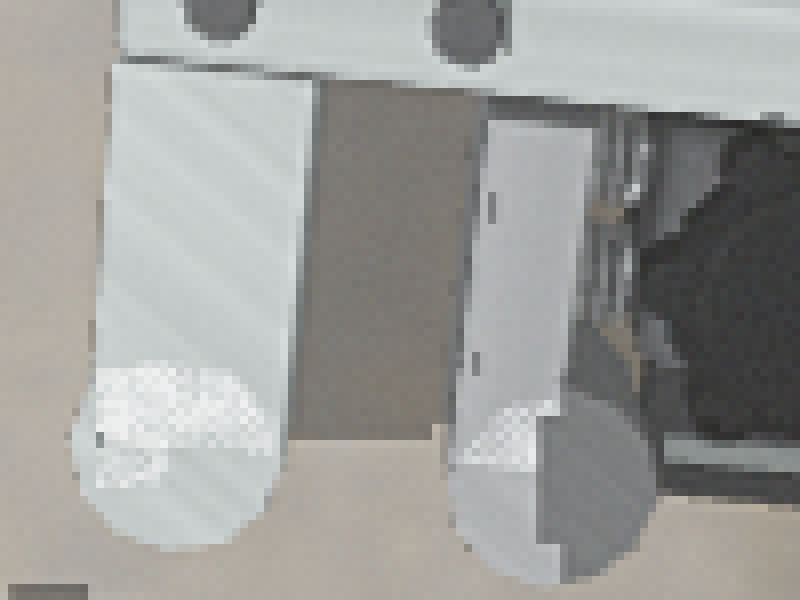

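Run:
```python
from h import *
d=load('w1.png')
c=cv2.resize(d['color'][120:260,225:425],None,fx=4,fy=4,interpolation=cv2.INTER_CUBIC); cv2.imwrite('pics/c5.png',c[:,:,::-1])
```

```text
(no output)
```

View pics/c5.png

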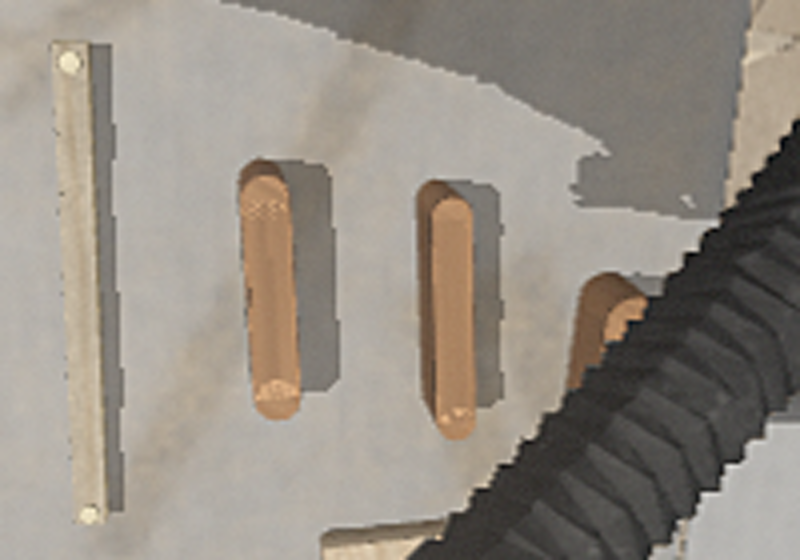

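Run:
```python
from h import *
d=load('w1.png')
P=lambda u,v,z=45:onz(d,225+(u+.5)/4-.5,120+(v+.5)/4-.5,z)[:2]
for n,a,b,l,r in [('L',(264,177),(277,419),(247,300),(298,297)),('M',(452,198),(456,438),(433,310),(474,310))]:
    A,B,L,R=map(lambda q:P(*q),(a,b,l,r)); t=(A-B)/np.linalg.norm(A-B)
    print(n,A,B,(A+B)/2,np.linalg.norm(A-B),'yaw',np.arctan2(-t[0],t[1]),'w',abs((R-L)@np.array([t[1],-t[0]])))
print(P(70,45,19),P(90,520,19))
d=load('w3.png');print(load('w1.png')['camera_from_world'])
```

```text
L [ 431.53077368 -208.49825972] [ 438.86747091 -320.62679757] [ 435.1991223  -264.56252864] 112.36830570116987 yaw 0.06533799643565484 w 22.735553419314584
M [ 513.08173324 -217.90120301] [ 521.82992036 -330.26711137] [ 517.4558268  -274.08415719] 112.70593657686524 yaw 0.07769772945720306 w 18.22948263650525
[ 347.19212456 -155.00548974] [ 348.16681054 -384.74986343]
[[ 9.99996432e-01 -2.65821125e-03 -2.64027142e-04 -4.08017303e+02]
 [-2.43733293e-03 -9.48397385e-01  3.17074849e-01 -2.86045016e+02]
 [-1.09325458e-03 -3.17073075e-01 -9.48400480e-01  4.98153706e+02]
 [ 0.00000000e+00  0.00000000e+00  0.00000000e+00  1.00000000e+00]]
```

```bash
python3 -m jog '[{"x":-10,"y":0,"z":-40,"ax":-0.1,"ay":-0.02,"az":0,"grip":85},{"x":-20,"y":0,"z":-80,"ax":-0.2,"ay":-0.04,"az":0,"grip":85},{"x":-32,"y":0,"z":-120,"ax":-0.3,"ay":-0.07,"az":0,"grip":85},{"x":-44,"y":0,"z":-155,"ax":-0.35,"ay":-0.07,"az":0,"grip":70},{"x":-44,"y":0,"z":-155,"ax":-0.35,"ay":-0.07,"az":0,"grip":70}]'
python3 - <<'E'
from h import *
from scipy.spatial.transform import Rotation as R
d=snap('wrist','w4.png'); snap('scene','s4.png')
s=read_state(); print(s['eef_pos'],s['tool_rot']); print(R.from_euler('xyz',s['tool_rot']).as_matrix().round(3))
E
```

```text
clock: 3.75
eef_pos: [431.9, -139.8, 169.6]
tool_rot: [-1.925, 0.011, 0.058]
force: [-0.0, 0.4, -0.4]
width: 70.4
[ 434.6330441  -136.49935868  169.220301  ] [-1.92029705  0.00705016  0.06195753]
[[ 0.998  0.015 -0.061]
 [ 0.062 -0.342  0.938]
 [-0.007 -0.94  -0.342]]
```

View pics/w4.png

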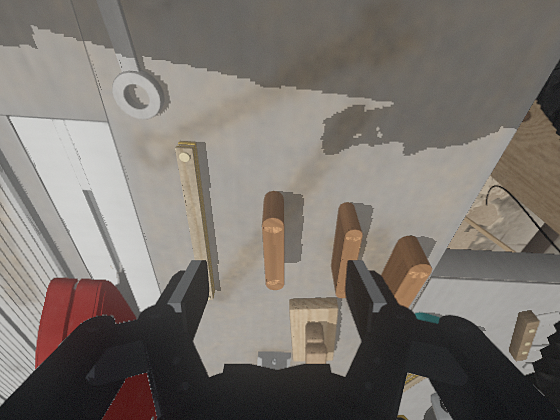

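View pics/s4.png

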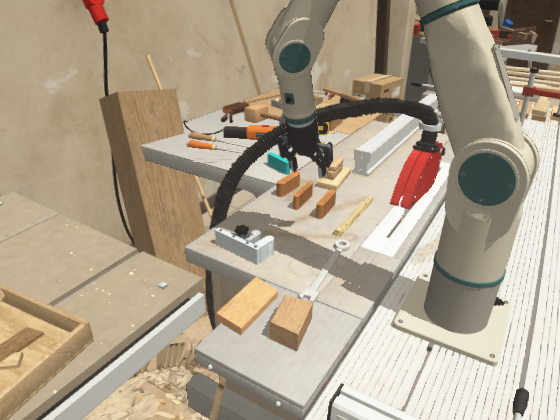

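Run:
```python
from h import *
d=load('w4.png')
c=cv2.resize(d['color'][170:320,220:440],None,fx=3.6,fy=3.6,interpolation=cv2.INTER_CUBIC); cv2.imwrite('pics/c6.png',c[:,:,::-1])
```

```text
(no output)
```

View pics/c6.png

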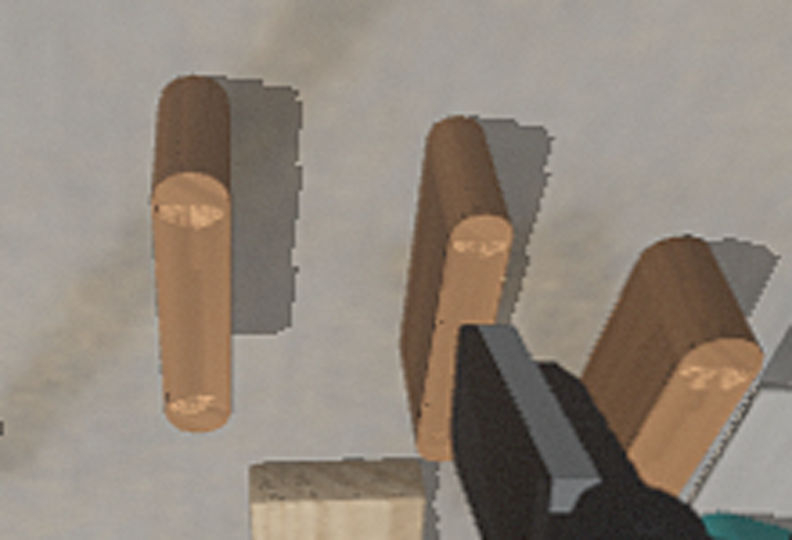

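Run:
```python
from h import *
from scipy.spatial.transform import Rotation as R
d=load('w4.png')
P=lambda u,v,z=45:onz(d,220+(u+.5)/3.6-.5,170+(v+.5)/3.6-.5,z)[:2]
for n,a,b,l,r in [('L',(191,172),(198,432),(159,300),(233,300)),('M',(482,215),(437,460),(450,260),(508,268)),('R',(720,338),(720,338),(675,370),(760,350))]:
    A,B,L,Rr=map(lambda q:P(*q),(a,b,l,r)); t=(A-B)/(1e-9+np.linalg.norm(A-B))
    print(n,A,B,(A+B)/2,np.linalg.norm(A-B),'yaw',np.arctan2(-t[0],t[1]),'w',abs((Rr-L)@np.array([t[1],-t[0]])),np.linalg.norm(L-Rr))
s=read_state(); Rt=R.from_euler('xyz',s['tool_rot']).as_matrix()
for g in [(433.5,-200,75),(433.5,-228,24)]:
    print(g,Rt.T@(np.array(g)-s['eef_pos']))
```

```text
L [ 431.5140469  -207.44396924] [ 439.49150004 -320.50979278] [ 435.50277347 -263.97688101] 113.34690208155402 yaw 0.0704391008893866 w 21.78990125449608 21.789913064389694
M [ 511.73543525 -217.57677366] [ 520.94632924 -330.03685608] [ 516.34088225 -273.80681487] 112.83665497664704 yaw 0.08172126579451973 w 16.8306724438815 17.174814056707138
R [ 593.53953273 -262.42607315] [ 593.53953273 -262.42607315] [ 593.53953273 -262.42607315] 0.0 yaw -0.0 w 0.0 24.939699912931623
(433.5, -200, 75) [ -4.39830764 110.2341342  -27.20608213]
(433.5, -228, 24) [ -5.77241044 167.73076903 -35.99521319]
```

```bash
python3 -m jog '[{"x":-3,"y":45,"z":-12,"ax":0,"ay":0,"az":0,"grip":60},{"x":-5,"y":90,"z":-24,"ax":0,"ay":0,"az":0,"grip":60},{"x":-6,"y":130,"z":-30,"ax":0,"ay":0,"az":0,"grip":60},{"x":-6,"y":155,"z":-34,"ax":0,"ay":0,"az":0,"grip":60},{"x":-6,"y":168,"z":-36,"ax":0,"ay":0,"az":0,"grip":60}]'
python3 -m jog '[{"x":0,"y":0,"z":0,"ax":0,"ay":0,"az":0,"grip":60},{"x":0,"y":0,"z":0,"ax":0,"ay":0,"az":0,"grip":40},{"x":0,"y":0,"z":0,"ax":0,"ay":0,"az":0,"grip":15},{"x":0,"y":0,"z":0,"ax":0,"ay":0,"az":0,"grip":15},{"x":0,"y":0,"z":0,"ax":0,"ay":0,"az":0,"grip":15}]'
```

```text
clock: 4.35
eef_pos: [432.7, -228.8, 20.7]
tool_rot: [-1.92, 0.01, 0.063]
force: [0.8, 0.3, 0.6]
width: 60.2
clock: 4.85
eef_pos: [432.2, -227.9, 23.1]
tool_rot: [-1.921, 0.009, 0.064]
force: [0.5, 3.0, 6.5]
width: 21.0
```

```bash
python3 -m jog '[{"x":0,"y":-6,"z":-2,"ax":0,"ay":0,"az":0,"grip":15},{"x":12,"y":-20,"z":36,"ax":0,"ay":0.04,"az":0.015,"grip":15},{"x":25,"y":-34,"z":76,"ax":0,"ay":0.09,"az":0.033,"grip":15},{"x":38,"y":-48,"z":114,"ax":0,"ay":0.14,"az":0.05,"grip":15},{"x":45,"y":-58,"z":141,"ax":0,"ay":0.165,"az":0.06,"grip":15}]'
python3 -m jog '[{"x":0,"y":0,"z":0,"ax":0,"ay":0,"az":0,"grip":15}]'
python3 - <<'E'
from h import *
from scipy.spatial.transform import Rotation as R
d=snap('wrist','w5.png')
s=read_state(); print(s['eef_pos'],s['tool_rot'],s['width'],s['force']); print(R.from_euler('xyz',s['tool_rot']).as_matrix().round(3))
E
```

```text
clock: 5.35
eef_pos: [468.0, -69.0, 27.8]
tool_rot: [-1.918, 0.01, -0.112]
force: [-0.0, -0.7, -1.1]
width: 21.4
clock: 5.45
eef_pos: [469.2, -66.5, 27.3]
tool_rot: [-1.915, 0.009, -0.105]
force: [1.2, 0.7, -1.5]
width: 21.2
[467.70132106 -70.24881145  27.67975367] [-1.91930638  0.01012546 -0.10830761] 21.04090391601194 [-0.73729553 -0.53049387 -1.30210122]
[[ 0.994 -0.046  0.098]
 [-0.108 -0.338  0.935]
 [-0.01  -0.94  -0.341]]
```

View pics/w5.png

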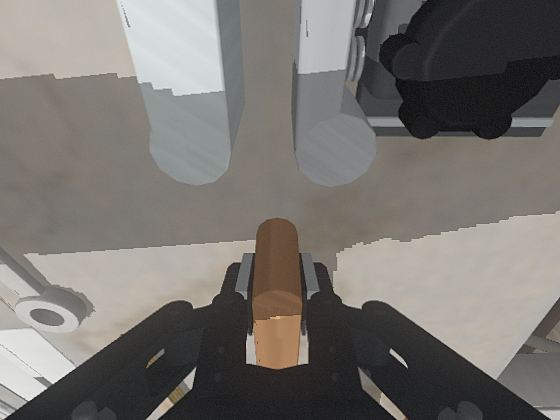

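```bash
python3 -m jog '[{"x":0,"y":2,"z":1,"ax":0,"ay":0,"az":0,"grip":15},{"x":0,"y":4.5,"z":1.5,"ax":0,"ay":0,"az":0,"grip":15},{"x":0,"y":4.5,"z":1.5,"ax":0,"ay":0,"az":0,"grip":15},{"x":0,"y":4.5,"z":1.5,"ax":0,"ay":0,"az":0,"grip":50},{"x":0,"y":4.5,"z":1.5,"ax":0,"ay":0,"az":0,"grip":50}]'
python3 -m jog '[{"x":0,"y":0,"z":0,"ax":0,"ay":0,"az":0,"grip":50},{"x":0,"y":-30,"z":0,"ax":0,"ay":0,"az":0,"grip":50},{"x":0,"y":-70,"z":0,"ax":0,"ay":0,"az":0,"grip":50},{"x":0,"y":-110,"z":0,"ax":0,"ay":0,"az":0,"grip":50},{"x":0,"y":-110,"z":0,"ax":0,"ay":0,"az":0,"grip":50}]'
python3 - <<'E'
from h import *
d=snap('wrist','w6.png')
s=read_state(); print(s['eef_pos'],s['tool_rot'],s['width'],s['force'])
E
```

```text
clock: 6.0
eef_pos: [465.9, -74.7, 22.8]
tool_rot: [-1.923, 0.012, -0.114]
force: [-0.4, 0.2, 0.2]
width: 48.9
clock: 6.5
eef_pos: [474.7, -33.8, 129.6]
tool_rot: [-1.919, 0.004, -0.111]
force: [1.2, 0.2, -0.5]
width: 50.3
[473.34641919 -35.27162985 127.96451261] [-1.92058052  0.00690775 -0.11222094] 49.89476705233635 [ 0.30299067  0.66943455 -1.28104843]
```

View pics/w6.png

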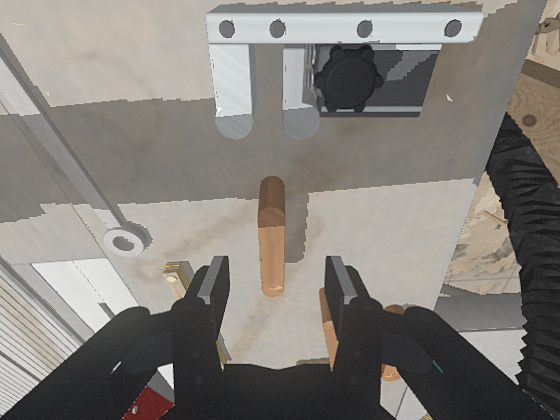

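Run:
```python
from h import *
d=load('w6.png')
c=cv2.resize(d['color'][0:300,190:330],None,fx=2,fy=2,interpolation=cv2.INTER_CUBIC); cv2.imwrite('pics/c7.png',c[:,:,::-1])
c=cv2.resize(d['color'][0:150,190:340],None,fx=4,fy=4,interpolation=cv2.INTER_CUBIC); cv2.imwrite('pics/c8.png',c[:,:,::-1])
c=cv2.resize(d['color'][160:310,220:340],None,fx=4,fy=4,interpolation=cv2.INTER_CUBIC); cv2.imwrite('pics/c9.png',c[:,:,::-1])
```

```text
(no output)
```

View pics/c8.png

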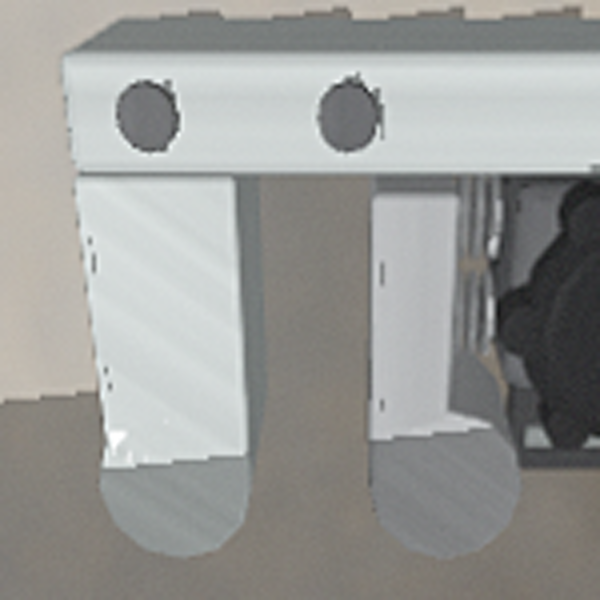

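View pics/c9.png

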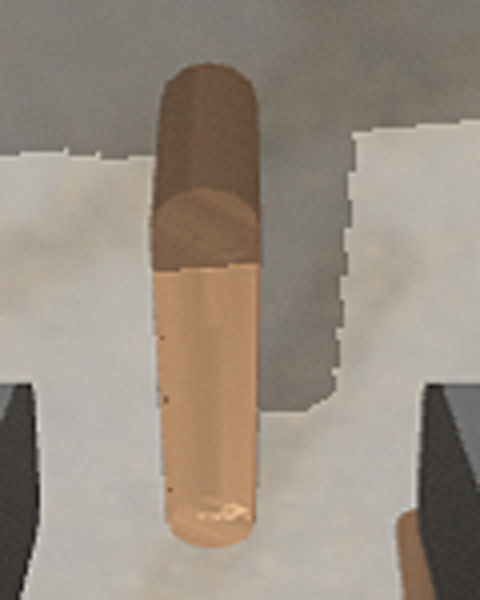

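Run:
```python
from h import *
d=load('w6.png')
G=lambda u,v,z=45:onz(d,190+(u+.5)/4-.5,(v+.5)/4-.5,z)[:2]
S=lambda u,v,z=45:onz(d,220+(u+.5)/4-.5,160+(v+.5)/4-.5,z)[:2]
a,b=G(234,178),G(248,450); t=(a-b)/np.linalg.norm(a-b); n=np.array([t[1],-t[0]])
e=G(235,174)
print(a,b,'yaw',np.arctan2(-t[0],t[1]),'len',np.linalg.norm(a-b),'gap',(G(371,195)-b)@n,(G(370,440)-b)@n,'nose',G(175,557),G(445,558))
bar=G(590,174)-G(80,176); print('baryaw',np.arctan2(bar[1],bar[0]))
A,B=S(206,188),S(211,548); L,R=S(152,260),S(260,260); L2,R2=S(163,480),S(258,480)
u=(A-B)/np.linalg.norm(A-B); print('sp',A,B,(A+B)/2,np.linalg.norm(A-B),np.arctan2(-u[0],u[1]),np.linalg.norm(L-R),np.linalg.norm(L2-R2),(L+R)/2,(L2+R2)/2)
for th in (-.1055,-.112):
  yg=np.array([-np.sin(th),np.cos(th)]); xg=np.array([np.cos(th),np.sin(th)])
  O=a+yg*(-55+0.0); 
  for p in (A,B,(A+B)/2,(L+R)/2,(L2+R2)/2,b,G(175,557)): print((p-O)@xg,(p-O)@yg)
```

```text
[470.15209017  55.74909803] [466.00957313  19.22820679] yaw -0.11294595592838795 len 36.755080526136794 gap 18.225880437436402 18.532588017855826 nose [451.44958488   3.1383454 ] [494.70174377  -1.77513155]
baryaw -0.10681471994709009
sp [468.85062228 -54.73173741] [ 456.18741736 -167.79887485] [ 462.51901982 -111.26530613] 113.77404945205893 -0.11153243729204922 21.527623722857864 22.28868623704617 [466.61521351 -72.87480409] [ 459.23974965 -141.45355435]
10.339886531270606 -55.00361613940996
9.653555875135934 -168.7755954618688
9.99672120320327 -111.88960580063937
10.02745133942792 -73.28120638176867
9.914639091707578 -142.25532999883936
-0.2736741808731134 18.245938361515428
-13.058376172248895 0.7123051898535797
11.054686571896308 -54.93408353201177
11.107883072614381 -168.7081205477205
11.081284822255347 -111.82110203986613
10.861061480220377 -73.21331847608265
11.19658026216489 -142.18671829436872
-0.03476868113672301 18.244935918684458
-12.705232783545334 0.6285731659405386
```

```bash
cat >> h.py <<'E'
from scipy.spatial.transform import Rotation as Rot
def to(pos,eul=None):
    s=read_state(); R=Rot.from_euler('xyz',s['tool_rot']); d=R.inv().apply(np.array(pos)-s['eef_pos'])
    rv=(R.inv()*Rot.from_euler('xyz',eul)).as_rotvec() if eul is not None else 0
    print('now',s['eef_pos'].round(1) if hasattr(s['eef_pos'],'round') else s['eef_pos'],'move',d.round(1),'turn',np.round(rv,3),'f',np.round(s['force'],1),'w',round(s['width'],1),'t',s['clock'])
E
python3 - <<'E'
from h import *
to((459.4,-139,128),(-np.pi/2,0,-.11)); to((459.4,-139,80))
E
```

```text
now [473.3 -35.3 128. ] move [ -2.2  35.8 -98.3] turn [ 0.35  -0.001 -0.007] f [ 0.3  0.7 -1.3] w 49.9 t 6.55
now [473.3 -35.3 128. ] move [ -1.9  80.9 -81.9] turn 0 f [ 0.3  0.7 -1.3] w 49.9 t 6.55
```

```bash
python3 -m jog '[{"x":0,"y":12,"z":-33,"ax":0.12,"ay":0,"az":0,"grip":50},{"x":-1,"y":24,"z":-66,"ax":0.24,"ay":0,"az":-0.004,"grip":50},{"x":-2,"y":36,"z":-98,"ax":0.35,"ay":0,"az":-0.007,"grip":50},{"x":-2,"y":80,"z":-82,"ax":0.35,"ay":0,"az":-0.007,"grip":50},{"x":-2,"y":80,"z":-82,"ax":0.35,"ay":0,"az":-0.007,"grip":50}]'
python3 - <<'E'
from h import *
snap('wrist','w7.png')
to((459.4,-139,24),(-np.pi/2,0,-.11))
E
```

```text
clock: 7.05
eef_pos: [450.7, -145.4, 73.7]
tool_rot: [-1.573, 0.018, -0.124]
force: [-1.7, -0.3, 0.3]
width: 50.0
now [ 453.3 -142.    76.1] move [ 6.4 52.   3.7] turn [ 0.001 -0.008 -0.014] f [0.3 0.  0.1] w 50.0 t 7.1
```

View pics/w7.png

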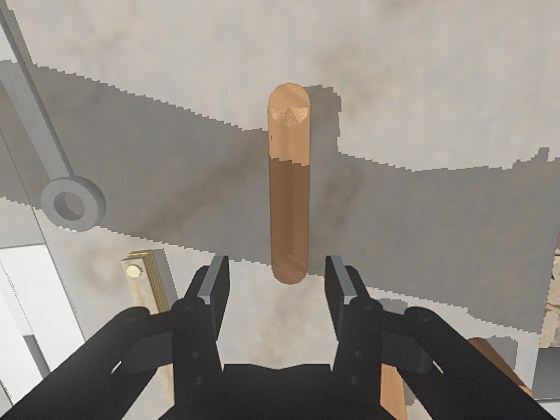

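```bash
python3 -m jog '[{"x":4,"y":0,"z":3,"ax":0,"ay":0,"az":0,"grip":50},{"x":4,"y":20,"z":3,"ax":0,"ay":0,"az":0,"grip":50},{"x":4,"y":40,"z":3,"ax":0,"ay":0,"az":0,"grip":50},{"x":4,"y":50,"z":3,"ax":0,"ay":0,"az":0,"grip":50},{"x":4,"y":50,"z":3,"ax":0,"ay":0,"az":0,"grip":40}]'
python3 -m jog '[{"x":0,"y":0,"z":0,"ax":0,"ay":0,"az":0,"grip":15},{"x":0,"y":0,"z":0,"ax":0,"ay":0,"az":0,"grip":15},{"x":0,"y":0,"z":0,"ax":0,"ay":0,"az":0,"grip":15},{"x":0,"y":0,"z":0,"ax":0,"ay":0,"az":0,"grip":15}]'
python3 - <<'E'
from h import *
d=snap('wrist','w8.png')
to((459.4,-139,24),(-np.pi/2,0,-.11))
c=cv2.resize(d['color'][60:330,200:360],None,fx=2.2,fy=2.2,interpolation=cv2.INTER_CUBIC); cv2.imwrite('pics/c10.png',c[:,:,::-1])
E
```

```text
clock: 7.6
eef_pos: [462.2, -135.1, 29.4]
tool_rot: [-1.573, 0.005, -0.107]
force: [-0.5, -0.1, -0.1]
width: 39.9
clock: 8.0
eef_pos: [462.3, -136.6, 30.4]
tool_rot: [-1.572, 0.003, -0.111]
force: [-0.6, 3.0, 6.7]
width: 21.2
now [ 462.3 -136.7   30.4] move [-2.6  6.4 -2.6] turn [ 0.001 -0.001 -0.003] f [-0.5  2.1  7.8] w 20.9 t 8.05
```

View pics/w8.png

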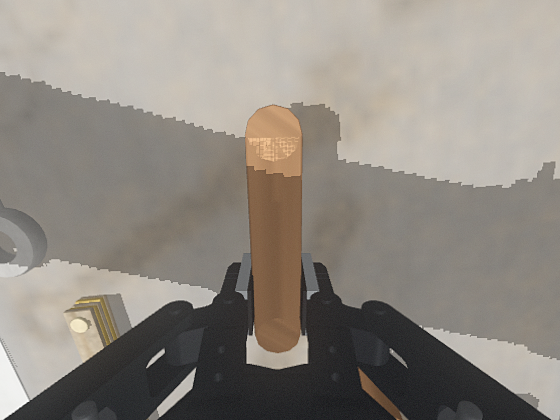

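Run:
```python
from h import *
d=load('w8.png')
A,B=onz(d,272.5,104.5,45)[:2],onz(d,277,353,45)[:2]
L,R=onz(d,248,200,45)[:2],onz(d,302,200,45)[:2]
u=A-B; print(A,B,(A+B)/2,np.linalg.norm(u),np.arctan2(-u[0],u[1]),L,R)
O=np.array([464.2,1.5]); th=-.108
for p in (A,B,(A+B)/2,(L+R)/2):
  yg=np.array([-np.sin(th),np.cos(th)]); xg=np.array([np.cos(th),np.sin(th)]); print((p-O)@xg,(p-O)@yg)
```

```text
[470.87612751 -55.7731327 ] [ 459.92954196 -169.10446766] [ 465.40283474 -112.43880018] 113.85876873537886 -0.09629051726848575 [456.84720354 -90.87225595] [478.50937165 -93.27256335]
12.810710896878135 -56.21981940697769
14.143907716518596 -170.0707825306008
13.477309306698366 -113.14530096878926
13.54420791290926 -92.65230037257602
```

```bash
python3 -m jog '[{"x":0,"y":-2,"z":0,"ax":0,"ay":0,"az":0,"grip":15},{"x":-1.5,"y":-2,"z":15,"ax":0,"ay":0,"az":0,"grip":15},{"x":-1.5,"y":-2,"z":35,"ax":0,"ay":0,"az":0,"grip":15},{"x":-1.5,"y":-2,"z":55,"ax":0,"ay":0,"az":0,"grip":15},{"x":-1.5,"y":-2,"z":60,"ax":0,"ay":0,"az":0,"grip":15}]'
python3 -m jog '[{"x":0,"y":0,"z":0,"ax":0,"ay":0,"az":0,"grip":15},{"x":0,"y":0,"z":0,"ax":0,"ay":0,"az":0,"grip":15}]'
python3 - <<'E'
from h import *
d=snap('wrist','w9.png')
to((459.4,-139,24),(-np.pi/2,0,-.108))
c=cv2.resize(d['color'][60:330,150:450],None,fx=2.2,fy=2.2,interpolation=cv2.INTER_CUBIC); cv2.imwrite('pics/c11.png',c[:,:,::-1])
E
```

```text
clock: 8.55
eef_pos: [467.3, -75.4, 31.4]
tool_rot: [-1.571, 0.004, -0.109]
force: [-0.9, 0.5, -2.6]
width: 20.6
clock: 8.75
eef_pos: [466.4, -79.0, 31.2]
tool_rot: [-1.574, 0.005, -0.113]
force: [-0.1, 0.1, -1.7]
width: 21.1
now [466.3 -79.1  31.1] move [ -0.1   7.3 -60.3] turn [ 0.003 -0.006 -0.005] f [-0.3  0.4 -1.3] w 21.3 t 8.8
```

View pics/c11.png

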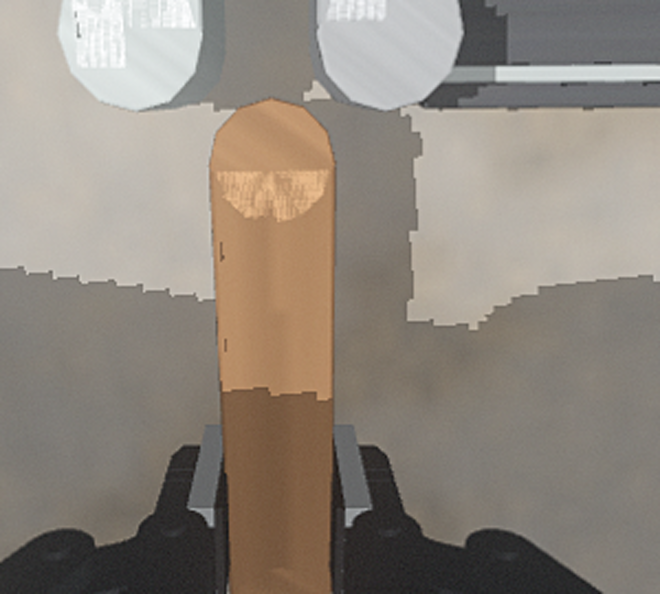

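```bash
python3 -m jog '[{"x":0,"y":1,"z":2,"ax":0,"ay":0,"az":0,"grip":15},{"x":0,"y":1,"z":5,"ax":0,"ay":0,"az":0,"grip":15},{"x":0,"y":1,"z":8,"ax":0,"ay":0,"az":0,"grip":15},{"x":0,"y":1,"z":11,"ax":0,"ay":0,"az":0,"grip":15},{"x":0,"y":1,"z":13,"ax":0,"ay":0,"az":0,"grip":15}]'
```

```text
clock: 9.3
eef_pos: [466.6, -68.0, 30.4]
tool_rot: [-1.578, 0.007, -0.114]
force: [-3.5, -8.8, 9.2]
width: 21.1
```

```bash
python3 -m jog '[{"x":0,"y":0,"z":2,"ax":0,"ay":0,"az":0,"grip":15},{"x":0,"y":0,"z":4,"ax":0,"ay":0,"az":0,"grip":15},{"x":0,"y":0,"z":6,"ax":0,"ay":0,"az":0,"grip":15}]'
```

```text
clock: 9.6
eef_pos: [467.0, -64.0, 30.4]
tool_rot: [-1.581, 0.008, -0.117]
force: [-2.1, -12.7, 7.9]
width: 21.1
```

Run:
```python
from h import *
d=snap('wrist','w10.png')
to((459.4,-139,24),(-np.pi/2,0,-.108))
c=cv2.resize(d['color'][40:310,150:450],None,fx=2.2,fy=2.2,interpolation=cv2.INTER_CUBIC); cv2.imwrite('pics/c12.png',c[:,:,::-1])
```

```text
now [467.3 -63.5  30.4] move [  1.    7.1 -75.8] turn [ 0.009 -0.008 -0.007] f [ -2.2 -11.1   7.3] w 21.2 t 9.65
```

View pics/c12.png

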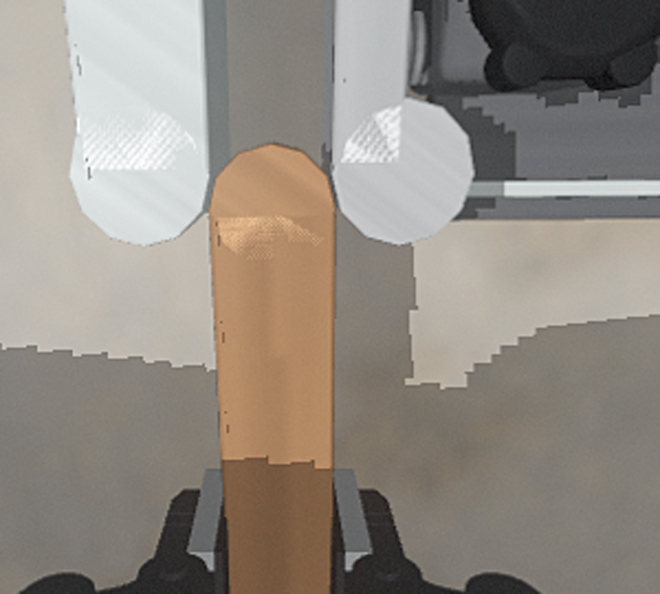

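```bash
python3 -m jog '[{"x":0,"y":-0.5,"z":2,"ax":0,"ay":0,"az":0,"grip":15},{"x":0,"y":-0.5,"z":4,"ax":0,"ay":0,"az":0,"grip":15},{"x":0,"y":-0.5,"z":6,"ax":0,"ay":0,"az":0,"grip":15}]'
```

```text
clock: 9.95
eef_pos: [468.9, -55.7, 30.6]
tool_rot: [-1.576, 0.006, -0.115]
force: [0.2, -7.6, 1.4]
width: 21.0
```

```bash
python3 -m jog '[{"x":0,"y":0,"z":2,"ax":0,"ay":0,"az":0,"grip":15},{"x":0,"y":0,"z":4,"ax":0,"ay":0,"az":0,"grip":15},{"x":0,"y":0,"z":6,"ax":0,"ay":0,"az":0,"grip":15}]'
```

```text
clock: 10.25
eef_pos: [469.5, -49.7, 30.5]
tool_rot: [-1.577, 0.006, -0.115]
force: [-0.4, -7.6, 1.4]
width: 21.0
```

```bash
python3 -m jog '[{"x":0,"y":0,"z":2,"ax":0,"ay":0,"az":0,"grip":15},{"x":0,"y":0,"z":4,"ax":0,"ay":0,"az":0,"grip":15},{"x":0,"y":0,"z":7,"ax":0,"ay":0,"az":0,"grip":15},{"x":0,"y":0,"z":9,"ax":0,"ay":0,"az":0,"grip":15}]'
```

```text
clock: 10.65
eef_pos: [470.5, -40.8, 30.5]
tool_rot: [-1.577, 0.006, -0.115]
force: [-0.5, -8.6, 1.6]
width: 21.1
```

Run:
```python
from h import *
d=snap('wrist','w11.png')
to((459.4,-139,24),(-np.pi/2,0,-.108))
```

```text
now [470.5 -40.4  30.5] move [  0.3   7.1 -99.2] turn [ 0.006 -0.007 -0.006] f [-0.9 -7.1  1.2] w 20.9 t 10.7
```

View pics/w11.png

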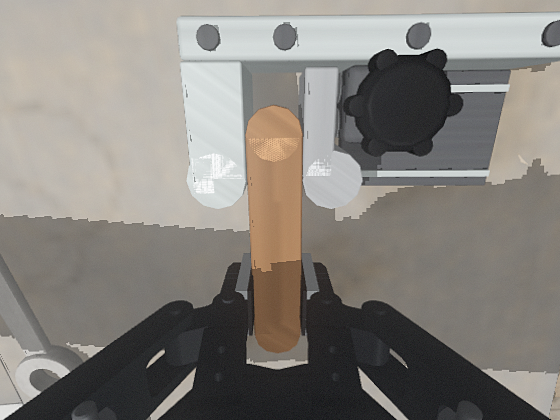

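```bash
python3 -m jog '[{"x":0,"y":0,"z":3,"ax":0,"ay":0,"az":0,"grip":15},{"x":0,"y":0,"z":6,"ax":0,"ay":0,"az":0,"grip":15},{"x":0,"y":0,"z":9,"ax":0,"ay":0,"az":0,"grip":15},{"x":0,"y":0,"z":11,"ax":0,"ay":0,"az":0,"grip":15},{"x":0,"y":0,"z":11,"ax":0,"ay":0,"az":0,"grip":15}]'
```

```text
clock: 11.2
eef_pos: [471.7, -29.6, 30.5]
tool_rot: [-1.577, 0.006, -0.115]
force: [-0.8, -6.6, 2.0]
width: 20.7
```

```bash
python3 -m jog '[{"x":0,"y":0,"z":0.7,"ax":0,"ay":0,"az":0,"grip":15},{"x":0,"y":0,"z":1.5,"ax":0,"ay":0,"az":0,"grip":15}]'
```

```text
clock: 11.4
eef_pos: [471.7, -28.8, 30.5]
tool_rot: [-1.577, 0.006, -0.116]
force: [-1.1, -8.4, 2.8]
width: 21.1
```

```bash
python3 -m jog '[{"x":0,"y":0,"z":1,"ax":0,"ay":0,"az":0,"grip":15},{"x":0,"y":0,"z":1,"ax":0,"ay":0,"az":0,"grip":15}]'
```

```text
clock: 11.6
eef_pos: [471.9, -27.6, 30.5]
tool_rot: [-1.577, 0.006, -0.116]
force: [-0.2, -8.4, 2.3]
width: 20.8
```

```bash
python3 -m jog '[{"x":0,"y":0,"z":1,"ax":0,"ay":0,"az":0,"grip":15},{"x":0,"y":0,"z":1,"ax":0,"ay":0,"az":0,"grip":15}]'
python3 - <<'E'
from h import *
d=snap('wrist','w12.png')
c=cv2.resize(d['color'][20:220,150:400],None,fx=3,fy=3,interpolation=cv2.INTER_CUBIC); cv2.imwrite('pics/c13.png',c[:,:,::-1])
E
```

```text
clock: 11.8
eef_pos: [471.9, -26.7, 30.5]
tool_rot: [-1.577, 0.006, -0.116]
force: [0.3, -7.3, 3.3]
width: 20.9
```

View pics/c13.png

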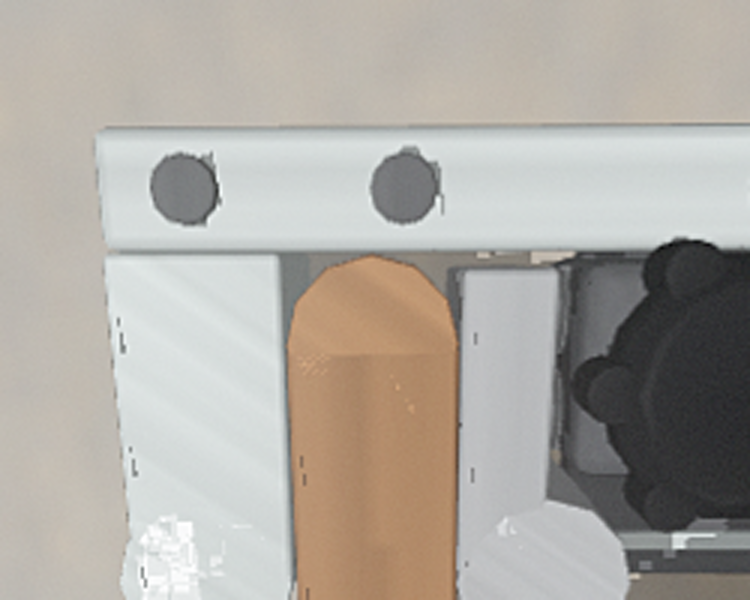

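```bash
python3 -m jog '[{"x":0,"y":0,"z":1,"ax":0,"ay":0,"az":0,"grip":15},{"x":0,"y":0,"z":1,"ax":0,"ay":0,"az":0,"grip":15}]'
```

```text
clock: 12.05
eef_pos: [471.9, -26.4, 30.5]
tool_rot: [-1.578, 0.007, -0.116]
force: [-0.2, -9.4, 2.7]
width: 20.7
```

```bash
python3 -m jog '[{"x":0,"y":0,"z":0.7,"ax":0,"ay":0,"az":0,"grip":15},{"x":0,"y":0,"z":0.7,"ax":0,"ay":0,"az":0,"grip":15}]'
```

```text
clock: 12.25
eef_pos: [471.9, -26.4, 30.5]
tool_rot: [-1.579, 0.007, -0.117]
force: [0.1, -11.1, 3.3]
width: 21.0
```

```bash
python3 -m jog '[{"x":0,"y":0,"z":-0.5,"ax":0,"ay":0,"az":0,"grip":45},{"x":0,"y":0,"z":-0.5,"ax":0,"ay":0,"az":0,"grip":45},{"x":0,"y":0,"z":-0.5,"ax":0,"ay":0,"az":0,"grip":45},{"x":0,"y":-15,"z":-0.5,"ax":0,"ay":0,"az":0,"grip":45},{"x":0,"y":-40,"z":-0.5,"ax":0,"ay":0,"az":0,"grip":45}]'
python3 -m jog '[{"x":0,"y":-40,"z":-10,"ax":0,"ay":0,"az":0,"grip":45},{"x":0,"y":-80,"z":-20,"ax":0,"ay":0,"az":0,"grip":45},{"x":0,"y":-100,"z":-20,"ax":0,"ay":0,"az":0,"grip":45},{"x":0,"y":-100,"z":-20,"ax":0,"ay":0,"az":0,"grip":45},{"x":0,"y":-100,"z":-20,"ax":0,"ay":0,"az":0,"grip":45}]'
python3 - <<'E'
from h import *
d=snap('wrist','w13.png'); snap('top','t13.png'); snap('scene','s13.png')
to((459.4,-139,24),(-np.pi/2,0,-.108))
c=cv2.resize(d['color'][130:330,180:400],None,fx=3,fy=3,interpolation=cv2.INTER_CUBIC); cv2.imwrite('pics/c14.png',c[:,:,::-1])
E
```

```text
clock: 12.75
eef_pos: [472.0, -21.2, 69.9]
tool_rot: [-1.572, 0.008, -0.11]
force: [0.6, -0.8, 0.3]
width: 44.9
clock: 13.25
eef_pos: [471.3, -41.7, 170.5]
tool_rot: [-1.572, 0.004, -0.111]
force: [0.3, -0.7, -1.7]
width: 44.8
now [470.4 -41.5 169.4] move [  0.9 145.5 -97.8] turn [ 0.002 -0.003 -0.007] f [-0.6  1.2 -0.1] w 45.2 t 13.4
```

View pics/w13.png

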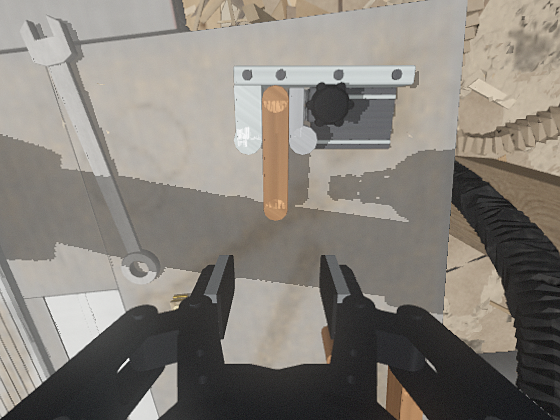

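View pics/c14.png

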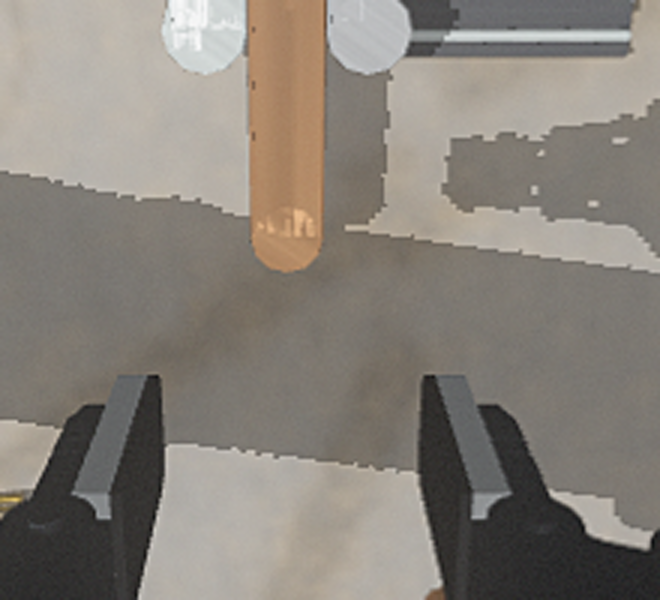

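View pics/s13.png

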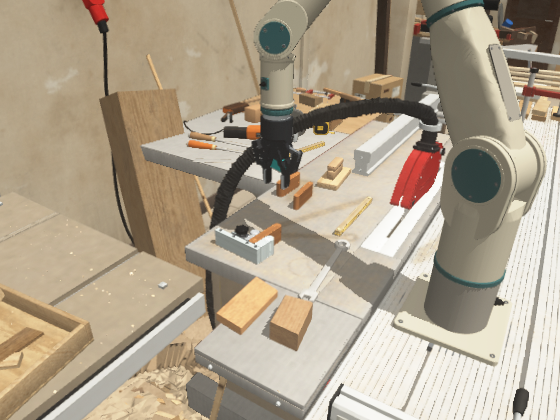

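Seated and released. I'll measure the fit close up before handing in.

Run:
```python
from h import *
d=load('w13.png')
c=cv2.resize(d['color'][55:230,220:330],None,fx=3.4,fy=3.4,interpolation=cv2.INTER_CUBIC); cv2.imwrite('pics/c15.png',c[:,:,::-1])
c=cv2.resize(d['color'][60:160,225:325],None,fx=6,fy=6,interpolation=cv2.INTER_CUBIC); cv2.imwrite('pics/c16.png',c[:,:,::-1])
```

```text
(no output)
```

View pics/c16.png

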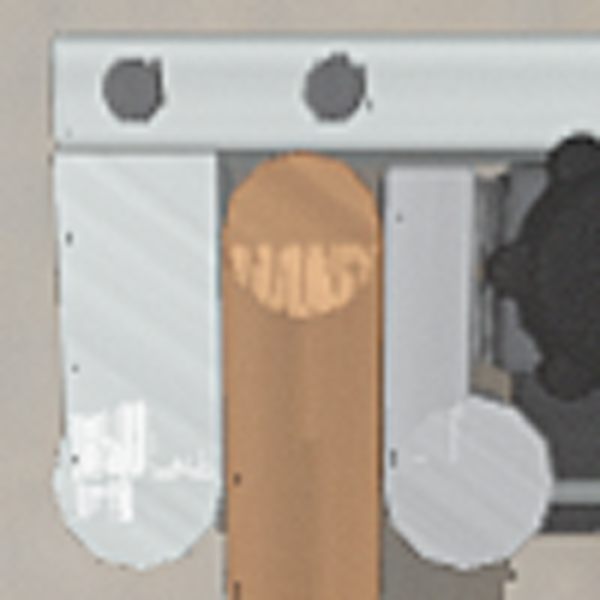

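View pics/c15.png

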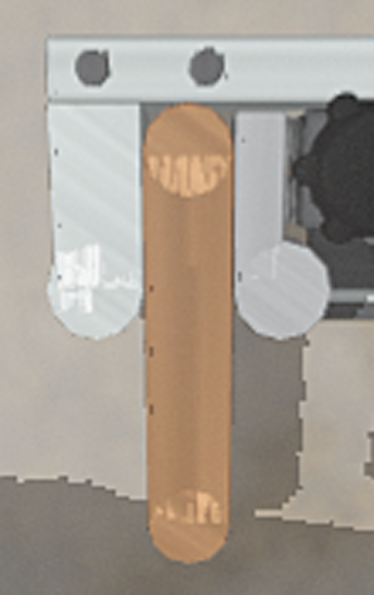

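View pics/t13.png

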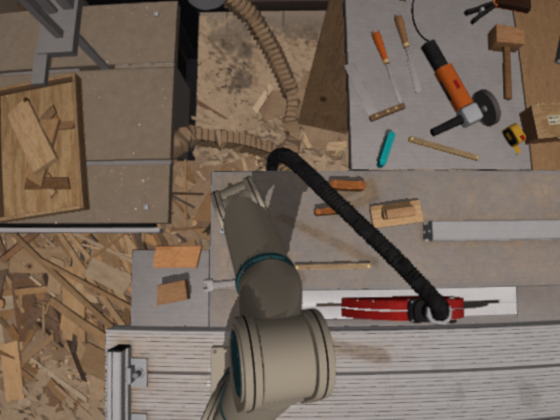

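Run:
```python
from h import *
d=load('w13.png')
S=lambda u,v,z=45:onz(d,220+(u+.5)/3.4-.5,55+(v+.5)/3.4-.5,z)[:2]
a,b=S(141,104),S(142,290); bar=S(370,103)-S(50,103)
A,B=S(187,103),S(189,563); L1,R1,L2,R2=S(144,200),S(231,200),S(148,480),S(229,480); P1,P2=S(236,130),S(236,270)
an=lambda u:np.arctan2(-u[0],u[1]); th=np.arctan2(bar[1],bar[0])
print('bar',th,'fence',an(a-b),'sp',an(A-B),an((L1+R1)/2-(L2+R2)/2),'len',np.linalg.norm(A-B))
n=np.array([np.cos(th),np.sin(th)]); y=np.array([-n[1],n[0]])
print('xg centre',((A+B)/2-a)@n,((L1+R1)/2-a)@n,((L2+R2)/2-a)@n,'yg',((A+B)/2-a)@y+55,'pad',(P1-a)@n,(P2-a)@n)
```

```text
bar -0.11198162803547329 fence -0.12264407532290957 sp -0.10905493729507472 -0.10984508851127518 len 113.99691206025113
xg centre 10.82091131031478 10.733189457700188 10.881670099921507 yg -1.7789781659022168 pad 22.07678279314663 22.51668152459078
```

```bash
python3 -c "
from cell import *
print(finish_job())"
```

```text
the job is handed in; nothing more can be done
None
```

The 22 mm spacer is seated fully home in the gauge and released, and I handed the job in at about 13.4 s of the 72 s allowed. I don't have a verdict, since the hand-in reports none.

**What I did:** I did not try all three spacers. I measured the relaxed gap in two wrist views (about 18.2 to 19.0 mm), which pointed to the 22 mm bar and ruled out the 18 mm (loose) and the 26 mm (jams). I tilted the tool to take the 22 mm bar from under the hose, set it down in front of the mouth and regrasped it upright. I then slid it in until it stopped against the end stop. The wrist force along the slide read about 13 N at most, with 11 N at the stop.

**Last checks, from a wrist picture after letting go:**

| Check | Measured | Required |
|---|---|---|
| Spacer centre from the fence face | about 10.8 mm | 8 to 15 mm |
| Spacer centre along y from the mouth | about -1.8 mm | above -6.5 mm |
| Angle to the gauge | within about 0.01 rad | below 0.07 rad |
| Pad pushed back (face now at about 22.3 mm) | about 3.5 mm | over 0.6 mm |

- **Other objects:** the 18 mm and 26 mm spacers and the bystanders look unmoved in the top and scene pictures. The gripper was clear of everything.
- **Disagreements:** the fence edge direction differed by 0.01 rad from the end-stop bar in that picture. The y value reads 0.7 mm past the nominal -2.5 mm, which is within calibration error.

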